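# Count out four marbles on the rocking counting board

### The arm

A 6-joint arm with a two-finger parallel gripper is mounted at the origin on the work surface. World frame = base frame: x ahead of the robot, y to its left, z up, the work surface at z = 0. Lengths are in m, angles in rad, forces in N, time in s.
With the tool pointing down it reaches from about 0.375 to 0.975 m from the base axis. Payload 3.8 kg.
Tool frame: the origin (TCP) lies at the very end of the fingers, on their centre line; the grasp point (between the pads) lies 19 mm behind it (bot.pinch_z is the distance from the TCP to the grasp point, in m); x points along the fingers, y is the direction in which the jaws open and shut, and the axes are right-handed (so a half turn about x gives the same grasp; the last joint's range is limited). The gripper opens to 85 mm and grips with 20 to 120 N. Pads are 22 mm wide; open, the fingers measure 114 mm over their backs; the gripper's body (76 mm by 85 mm) begins 54 mm behind the grasp point. The pads swing forward as they close: fully open they stand 13 mm farther back than shut.
Start: joints at [-1.224, 0.264, 1.604, -0, 1.274, -0.037], TCP at [0.253, -0.626, 0.231] pointing down, gripper open.
Joint ranges: [-2.63, 2.63], [-0.94, 2.18], [0.31, 2.57], [-1.31, 4.45], [0, 2.66], [-2.55, 2.55]. Speed limits (rad/s): [2.57, 2.57, 3.14, 3.14, 3.14, 3.14].

### API

Orientations are given as a rotation vector (axis times angle).
In Python, from workcell import monitor, imaging, finish_job, bot gives the robot as it stands.
- The arm moves only by the tool jog_arm, never from a script. Its argument "rows" is a list of rows, each a list of 7 numbers: the shift along the tool's x, y, z in m, then the turn, a rotation vector about the tool's x, y, z in rad, then the opening in per cent of the stroke, from 0 (shut) to 100 (fully open). A call has 1 to 20 rows; each row is the pose to reach, as a shift and turn from the pose measured when the call began, along the tool's axes at that moment; what a row does not reach only later rows make up. A row lasts 1/10 s, in which the tool goes at most 50 mm and 8.59 degrees, less where a joint would pass 70% of its speed; a pose out of reach is approached as far as the arm can. A call with a gripper value outside its range is refused whole. The fingers move at their own pace and stop on an object; "force" is the grip in N (left out, the last holds). Time passes only in rows, so rows that repeat a pose let the fingers close. It gives the time, the measured TCP pose, the force and the opening at its end, in the units of the state.
- monitor.read_state(): the state, without advancing time (a new reading comes with each control period).
- imaging.read_camera(name): name is "scene" or "top" or "wrist"; returns the picture (420x560x3 uint8, blue, green, red); there is no depth.
- imaging.camera_params(name): a dict with "fx", "fy", "cx", "cy" (pixels), "T" (4x4, takes a point from camera to world coordinates); the wrist camera has in their place "T_tool_cam" (4x4, takes a point from camera to tool coordinates, whose origin is the TCP and whose axes are the tool frame's). Camera axes: x right, y down, z forward; pixel columns grow to the right and rows downward; lengths in m; the calibration is good to about 2 mm. The wrist camera is an equidistant fisheye: a pixel r from the principal point sees the ray r / f radians off the axis. A picture is of the moment at which its call begins: read the wrist's pose just before it. camera_params takes no time and is no camera call.
- finish_job(): hands the job in, once; it reports no verdict.
The state is a dict: "time": time; "q": joint angles; "joint_vel": joint speeds; "joint_torque": joint torques, N m; "tool_pos": TCP position; "tcp_rot": TCP orientation; "wrist_force": force on the tool from outside, world axes, zero at the start; "torque": the same for the moment, N m; "width": opening from 0.0 (shut) to 1.0 (fully open).
Only numpy, scipy, OpenCV 4.12 (cv2) and the standard library are available. Lean on these libraries where they do the work, as an engineer would, in place of code of your own. Each camera call takes 0.05 s, during which the arm holds its last target. There are 200 camera calls.

### The job

Count out marbles for the game: rock the counting board by pressing on its end tabs until every pocket holds a marble, then tip the board back so that all the spare marbles run back into the channel, and leave it tipped that way. Do not touch the marbles, spill none, and leave the things round about where they are.

Things in the scene. Friction and masses are not known exactly. Their poses are not given: they have to be found in the camera images.
- stand: Fixed plywood stand of the counting board: base plate 150 x 160 x 8 mm with two low cheeks. Origin: centre of its underside on the table. Its x axis points horizontally from the channel end to the pocket end of the board; the board's pivot axis is parallel to its y axis, 55 mm above its origin. It can stand at any yaw.
- board (a joint): Tilt of the wooden counting board about its pivot, rad. 0 = level, +0.2 = pocket end fully down on its stop, -0.2 = channel end fully down on its stop. The pivot is stiff (about 0.3 N m, so 3 to 5 N on an end tab moves it) and the board stays where it is left. Starts tipped towards the channel (-0.2 to -0.12).
- board_mid (a point): Middle of the board's pivot axis; turns with the board: x to the pocket end, y along the pivot, z out of its face. The board is a tray, inside 140 x 124 mm, walls 6 mm thick, 22 mm above the deck (z = 6 mm). Channel: x -70 to -20 mm, full width, floor sloping down 0.09 rad to the end wall. Pockets: four side by side, x 42 to 70 mm, against the other end wall.
- tab_pockets (a point): Centre of the top face of the flat press tab outside the end wall at the pocket end: 60 mm wide, sticking out 40 mm from the wall, 10 mm thick; 100 mm from the pivot, 6 mm above the pivot when level. Press it down to tip the pocket end down; it travels about 20 mm down or up from level to the stops.
- tab_channel (a point): The same press tab at the channel end, 100 mm from the pivot on the other side.
- pocket0 (a point): Where the centre of a marble lies when seated in pocket 0 (of 0 to 3, side by side along y, 32 mm apart). Pockets are about 28 mm square and 10 mm deep, so a seated marble stands 15 mm proud of the deck.
- pocket1 (a point): Where the centre of a marble lies when seated in pocket 1 (of 0 to 3, side by side along y, 32 mm apart). Pockets are about 28 mm square and 10 mm deep, so a seated marble stands 15 mm proud of the deck.
- pocket2 (a point): Where the centre of a marble lies when seated in pocket 2 (of 0 to 3, side by side along y, 32 mm apart). Pockets are about 28 mm square and 10 mm deep, so a seated marble stands 15 mm proud of the deck.
- pocket3 (a point): Where the centre of a marble lies when seated in pocket 3 (of 0 to 3, side by side along y, 32 mm apart). Pockets are about 28 mm square and 10 mm deep, so a seated marble stands 15 mm proud of the deck.
- marble0_center (a point): Centre of a loose glass marble, 25 mm in diameter, about 20 g. Six identical ones, all in the channel at the start; they roll freely when the board tilts. An empty pocket may be missed on the first tilt: then rock the board back and over again.
- marble1_center (a point): Centre of a loose glass marble, 25 mm in diameter, about 20 g. Six identical ones, all in the channel at the start; they roll freely when the board tilts. An empty pocket may be missed on the first tilt: then rock the board back and over again.
- marble2_center (a point): Centre of a loose glass marble, 25 mm in diameter, about 20 g. Six identical ones, all in the channel at the start; they roll freely when the board tilts. An empty pocket may be missed on the first tilt: then rock the board back and over again.
- marble3_center (a point): Centre of a loose glass marble, 25 mm in diameter, about 20 g. Six identical ones, all in the channel at the start; they roll freely when the board tilts. An empty pocket may be missed on the first tilt: then rock the board back and over again.
- marble4_center (a point): Centre of a loose glass marble, 25 mm in diameter, about 20 g. Six identical ones, all in the channel at the start; they roll freely when the board tilts. An empty pocket may be missed on the first tilt: then rock the board back and over again.
- marble5_center (a point): Centre of a loose glass marble, 25 mm in diameter, about 20 g. Six identical ones, all in the channel at the start; they roll freely when the board tilts. An empty pocket may be missed on the first tilt: then rock the board back and over again.
- tape: Bystander: black roll of stage tape lying flat, 120 mm across, 48 mm high. Origin: centre of its underside.
- deckbox: Bystander: upright red card box, 77 x 53 x 98 mm. Origin: centre of its underside.
- radio: Bystander: two-way radio lying on its back, 60 x 120 x 34 mm, with a short aerial. Origin: centre of its underside.
Things that resemble listed ones, but are neither listed nor needed, are in the scene too. There is more than one size of the stand; the job needs the larger.

How it is judged:
On the way:
1. the board is tipped with its pocket end down and every pocket holds a marble (value of joint board above 0.05 rad and distance between any of marble0_center, marble1_center, marble2_center, marble3_center, marble4_center, marble5_center and pocket0 below 0.007 m and distance between any of marble0_center, marble1_center, marble2_center, marble3_center, marble4_center, marble5_center and pocket1 below 0.007 m and distance between any of marble0_center, marble1_center, marble2_center, marble3_center, marble4_center, marble5_center and pocket2 below 0.007 m and distance between any of marble0_center, marble1_center, marble2_center, marble3_center, marble4_center, marble5_center and pocket3 below 0.007 m), for 0.2 s.
At the end, for the whole second after the job is handed in: Each of the four pockets holds a marble (centre within 7 mm of its seat), the other two marbles lie at rest in the channel (their centres 20 to 70 mm from the pivot on the channel side, on its floor), and the board is left tipped towards the channel by more than 0.06 rad (distance between any of marble0_center, marble1_center, marble2_center, marble3_center, marble4_center, marble5_center and pocket0 below 0.007 m and distance between any of marble0_center, marble1_center, marble2_center, marble3_center, marble4_center, marble5_center and pocket1 below 0.007 m and distance between any of marble0_center, marble1_center, marble2_center, marble3_center, marble4_center, marble5_center and pocket2 below 0.007 m and distance between any of marble0_center, marble1_center, marble2_center, marble3_center, marble4_center, marble5_center and pocket3 below 0.007 m and (distance between marble0_center and pocket0 below 0.007 m or distance between marble0_center and pocket1 below 0.007 m or distance between marble0_center and pocket2 below 0.007 m or distance between marble0_center and pocket3 below 0.007 m or (x of marble0_center in the frame of board_mid between -0.07 and -0.02 m and z of marble0_center in the frame of board_mid below 0.03 m)) and (distance between marble1_center and pocket0 below 0.007 m or distance between marble1_center and pocket1 below 0.007 m or distance between marble1_center and pocket2 below 0.007 m or distance between marble1_center and pocket3 below 0.007 m or (x of marble1_center in the frame of board_mid between -0.07 and -0.02 m and z of marble1_center in the frame of board_mid below 0.03 m)) and (distance between marble2_center and pocket0 below 0.007 m or distance between marble2_center and pocket1 below 0.007 m or distance between marble2_center and pocket2 below 0.007 m or distance between marble2_center and pocket3 below 0.007 m or (x of marble2_center in the frame of board_mid between -0.07 and -0.02 m and z of marble2_center in the frame of board_mid below 0.03 m)) and (distance between marble3_center and pocket0 below 0.007 m or distance between marble3_center and pocket1 below 0.007 m or distance between marble3_center and pocket2 below 0.007 m or distance between marble3_center and pocket3 below 0.007 m or (x of marble3_center in the frame of board_mid between -0.07 and -0.02 m and z of marble3_center in the frame of board_mid below 0.03 m)) and (distance between marble4_center and pocket0 below 0.007 m or distance between marble4_center and pocket1 below 0.007 m or distance between marble4_center and pocket2 below 0.007 m or distance between marble4_center and pocket3 below 0.007 m or (x of marble4_center in the frame of board_mid between -0.07 and -0.02 m and z of marble4_center in the frame of board_mid below 0.03 m)) and (distance between marble5_center and pocket0 below 0.007 m or distance between marble5_center and pocket1 below 0.007 m or distance between marble5_center and pocket2 below 0.007 m or distance between marble5_center and pocket3 below 0.007 m or (x of marble5_center in the frame of board_mid between -0.07 and -0.02 m and z of marble5_center in the frame of board_mid below 0.03 m)) and value of joint board below -0.06 rad and linear speed of each of marble0, marble1, marble2, marble3, marble4, marble5 below 0.03 m/s); the robot touches nothing.
It fails at once if the robot touches a marble (contact force between any of the fingers, the arm and marble0 above 0.3 N or contact force between any of the fingers, the arm and marble1 above 0.3 N or contact force between any of the fingers, the arm and marble2 above 0.3 N or contact force between any of the fingers, the arm and marble3 above 0.3 N or contact force between any of the fingers, the arm and marble4 above 0.3 N or contact force between any of the fingers, the arm and marble5 above 0.3 N).
It fails at once if a marble leaves the board (height (world z) of any of marble0_center, marble1_center, marble2_center, marble3_center, marble4_center, marble5_center below 0.035 m).
It fails at once if a bystander is moved by more than 20 mm (distance of any of tape, deckbox, radio from where it was at the start of the episode above 0.02 m).
It also fails if it takes over 61 s, if anything falls off the work surface, if the arm or the gripper's body presses on something with over 40 N, if the wrist force passes 120 N, or if a joint passes its speed limit or range.

## Working session

There is one attempt and no reset: what is moved stays moved. The work goes in short steps, Python scripts to look and compute and a tool call to move; the robot and the scene stay as the last step left them, time stands still between calls to the robot, and variables do not carry over. Pictures are saved under pics/ and viewed, about 8 in all and at most 12, crops included, and the job is handed in when it is done.

Besides the shell and the picture viewer there is one more tool, called after "Call:" by a JSON object that holds its "method" and its "body", one argument or row to a line. jog_arm: Moves the arm, as the interface text tells. Its arguments: {"type":"object","properties":{"rows":{"type":"array","items":{"type":"array","items":{"type":"number"}}},"force":{"type":"number"}},"required":["rows"]}

```bash
mkdir -p pics; python3 - <<'E'
from workcell import monitor, imaging
import cv2,numpy as np
a=imaging.read_camera("scene");b=imaging.read_camera("top")
cv2.imwrite("pics/s.png",a);cv2.imwrite("pics/t.png",b)
np.set_printoptions(precision=4,suppress=True)
for n in("scene","top"):
    p=imaging.camera_params(n);print(n,p["fx"],p["fy"],p["cx"],p["cy"]);print(p["T"])
p=imaging.camera_params("wrist");print(p)
print(monitor.read_state())
E
```

```text
scene 486.46213176168783 486.46213176168783 276.41035088032703 213.09516724082744
[[-0.2895  0.8011 -0.5239  1.3597]
 [ 0.9572  0.2439 -0.1559  0.2389]
 [ 0.0029 -0.5466 -0.8374  1.4024]
 [ 0.      0.      0.      1.    ]]
top 406.4938915262114 406.4938915262114 274.8803431715574 210.8901561350095
[[ 0.0155 -0.9883  0.1515  0.3937]
 [-0.9998 -0.014   0.0108 -0.0148]
 [-0.0086 -0.1516 -0.9884  1.0971]
 [ 0.      0.      0.      1.    ]]
{'fx': 325.19226210127806, 'fy': 325.19226210127806, 'cx': 283.05382926067307, 'cy': 213.11726152585408, 'T_tool_cam': array([[ 0.0001, -0.2932,  0.9561, -0.1423],
       [ 1.    ,  0.0003, -0.    ,  0.0015],
       [-0.0003,  0.9561,  0.2932, -0.075 ],
       [ 0.    ,  0.    ,  0.    ,  1.    ]])}
{'time': 0.1, 'q': array([-1.2239,  0.2647,  1.6053,  0.    ,  1.2737, -0.0369]), 'joint_vel': array([-0.0005, -0.0019, -0.0035,  0.0002,  0.0008,  0.0004]), 'joint_torque': array([ -0.0001, -51.6706, -36.8591,  -0.    ,   0.0063,  -0.    ]), 'tool_pos': array([ 0.2525, -0.6252,  0.23  ]), 'tcp_rot': array([ 2.0118,  0.3931, -2.0124]), 'wrist_force': array([-0.9085, -0.429 ,  0.5641]), 'torque': array([ 0.0413,  0.0412, -0.0067]), 'width': 1.0021919449545371}
```

View pics/t.png

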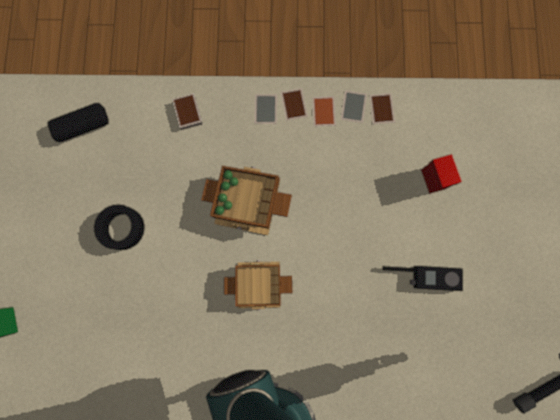

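View pics/s.png

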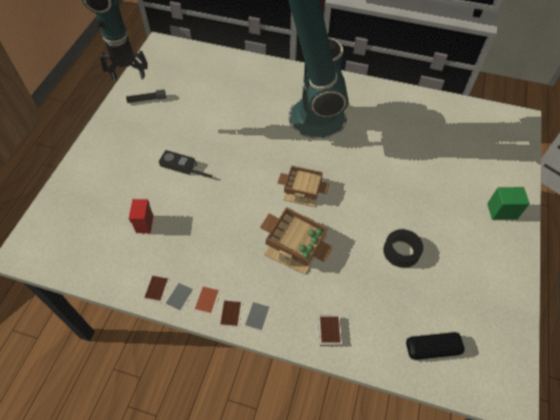

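Top view: the larger board with green marbles is around (246,198). Its channel tab is near (209,190) and its pocket tab near (283,205). The small decoy is at (258,285). I'll zoom in next.

```bash
python3 - <<'E'
import cv2,numpy as np
a=cv2.imread("pics/t.png")[155:245,195:300];b=cv2.imread("pics/s.png")[200:280,250:340]
A=cv2.resize(a,None,fx=4,fy=4,interpolation=cv2.INTER_CUBIC);B=cv2.resize(b,None,fx=4,fy=4,interpolation=cv2.INTER_CUBIC)
c=np.zeros((360,780,3),np.uint8);c[:360,:420]=A;c[:320,420:780]=B
cv2.imwrite("pics/c1.png",c)
E
```

```text
(no output)
```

View pics/c1.png

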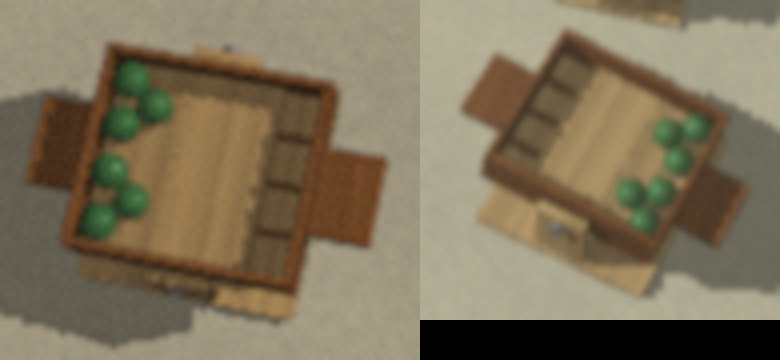

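```bash
cat >h.py <<'E'
import numpy as np
from workcell import imaging
from scipy.spatial.transform import Rotation as R
def proj(n,P):
    p=imaging.camera_params(n);T=np.linalg.inv(p["T"]);c=P@T[:3,:3].T+T[:3,3]
    return np.c_[p["fx"]*c[:,0]/c[:,2]+p["cx"],p["fy"]*c[:,1]/c[:,2]+p["cy"]]
def b2w(v,P):  # v=x,y,yaw,tilt
    Rm=R.from_euler("ZY",[v[2],v[3]]).as_matrix()
    return P@Rm.T+np.array([v[0],v[1],.055])
E
python3 - <<'E'
from h import *
from scipy.optimize import least_squares
L=118
M=np.array([(-76,68,28),(76,68,28),(76,-68,28),(-76,-68,28),(-L,30,6),(-L,-30,6),(L,30,6),(L,-30,6)])/1000
t=np.array([(110,45),(337,85),(293,290),(65,243),(47,95),(27,183),(387,157),(370,247)])/4+[195,155]
s=np.array([(650,255),(487,165),(567,32),(730,117),(717,245),(747,185),(462,105),(497,55)],float);s=(s-[420,0])/4+[250,200]
f=lambda v:np.r_[(proj("top",b2w(v,M))-t).ravel(),(proj("scene",b2w(v,M))-s).ravel()]
r=least_squares(f,[.45,.05,-1.8,-.15],loss="soft_l1");np.set_printoptions(precision=3,suppress=True)
print(r.x,f(r.x).reshape(-1,2))
for tl in(r.x[3],-.2,0,.2):
    print(tl,b2w([*r.x[:3],tl],np.array([(-.1,0,.006),(.1,0,.006)])))
E
```

```text
[ 0.587  0.072 -1.768 -0.148] [[-0.59  -1.045]
 [-0.816 -1.338]
 [-1.304 -0.341]
 [-1.601  0.092]
 [-0.683 -0.122]
 [-1.046 -0.396]
 [ 0.732 -0.099]
 [ 0.128  0.187]
 [ 0.715 -2.024]
 [-1.584 -3.263]
 [-1.353 -1.99 ]
 [-0.615 -0.905]
 [-0.238  0.225]
 [ 0.229  0.458]
 [-1.796 -0.613]
 [-1.537 -1.94 ]]
-0.14842408238435498 [[ 0.606  0.169  0.046]
 [ 0.568 -0.025  0.076]]
-0.2 [[ 0.606  0.169  0.041]
 [ 0.568 -0.023  0.081]]
0 [[ 0.606  0.17   0.061]
 [ 0.567 -0.026  0.061]]
0.2 [[ 0.606  0.167  0.081]
 [ 0.567 -0.026  0.041]]
```

```bash
cat >>h.py <<'E'
V=[.587,.072,-1.768]
def plan(end,z,r=.104,yoff=0):
    """tool-axis shift and turn (tool down, jaws along pivot) to end=+1 pocket tab/-1 channel tab at height z"""
    from workcell import monitor
    s=monitor.read_state();R0=R.from_rotvec(s["tcp_rot"]);m=R0.as_matrix()
    yw=V[2];ex=np.array([np.cos(yw),np.sin(yw),0]);ey=np.array([-ex[1],ex[0],0])
    P=np.r_[V[:2],0]+end*r*ex+yoff*ey;P[2]=z
    if ey@m[:,1]<0: ey=-ey
    x=np.array([0,0,-1.]);T=R.from_matrix(np.c_[x,ey,np.cross(x,ey)])
    print("t",round(s["time"],2),"target",P.round(4),"shift",(R0.inv().apply(P-s["tool_pos"])).round(4),"turn",(R0.inv()*T).as_rotvec().round(3),"q6",s["q"][5].round(2))
E
python3 -c "
from h import *
plan(1,.12)"
```

```text
t 0.1 target [ 0.5666 -0.03    0.12  ] shift [ 0.111  -0.4341 -0.5141] turn [-0.99  -0.001  0.002] q6 -0.04
```

Call:
{"method": "jog_arm", "body": {
  "rows": [
    [0, -0.035, -0.04, -0.1, 0, 0, 0],
    [0, -0.07, -0.08, -0.2, 0, 0, 0],
    [0, -0.1, -0.12, -0.3, 0, 0, 0],
    [0, -0.135, -0.16, -0.4, 0, 0, 0],
    [0, -0.17, -0.2, -0.5, 0, 0, 0],
    [0, -0.2, -0.24, -0.6, 0, 0, 0],
    [0, -0.235, -0.28, -0.7, 0, 0, 0],
    [0, -0.27, -0.32, -0.8, 0, 0, 0],
    [0, -0.304, -0.36, -0.9, 0, 0, 0],
    [0, -0.338, -0.4, -0.99, 0, 0, 0],
    [0, -0.37, -0.44, -0.99, 0, 0, 0],
    [0, -0.4, -0.48, -0.99, 0, 0, 0],
    [0.01, -0.434, -0.514, -0.99, 0, 0, 0],
    [0.03, -0.434, -0.514, -0.99, 0, 0, 0],
    [0.06, -0.434, -0.514, -0.99, 0, 0, 0],
    [0.09, -0.434, -0.514, -0.99, 0, 0, 0],
    [0.1, -0.434, -0.514, -0.99, 0, 0, 0],
    [0.1, -0.434, -0.514, -0.99, 0, 0, 0]
  ]
}}

```text
time: 1.9
tool_pos: [0.5645, -0.03, 0.1286]
tcp_rot: [1.351, 1.115, -1.357]
wrist_force: [-0.7, 0.6, -0.6]
width: 0.001
```

```bash
python3 - <<'E'
from h import *
from workcell import monitor
import cv2
s=monitor.read_state()
a=imaging.read_camera("wrist");cv2.imwrite("pics/w1.png",a)
plan(1,.06)
# project board model points in wrist view
p=imaging.camera_params("wrist");T=p["T_tool_cam"];Rw=R.from_rotvec(s["tcp_rot"]).as_matrix()
M=np.array([(-76,68,28),(76,68,28),(76,-68,28),(-76,-68,28),(116,30,6),(116,-30,6),(104,0,6)])/1000
P=b2w([*V,-.148],M);t=(P-s["tool_pos"])@Rw;c=(t-T[:3,3])@T[:3,:3]
th=np.arctan2(np.hypot(c[:,0],c[:,1]),c[:,2]);ph=np.arctan2(c[:,1],c[:,0])
print(np.c_[p["cx"]+p["fx"]*th*np.cos(ph),p["cy"]+p["fy"]*th*np.sin(ph)].round())
E
```

```text
t 1.95 target [ 0.5666 -0.03    0.06  ] shift [ 0.0706  0.0007 -0.0003] turn [-0.    -0.002  0.003] q6 0.1
[[390. -39.]
 [402. 190.]
 [169. 190.]
 [181. -39.]
 [331. 249.]
 [239. 248.]
 [285. 231.]]
```

View pics/w1.png

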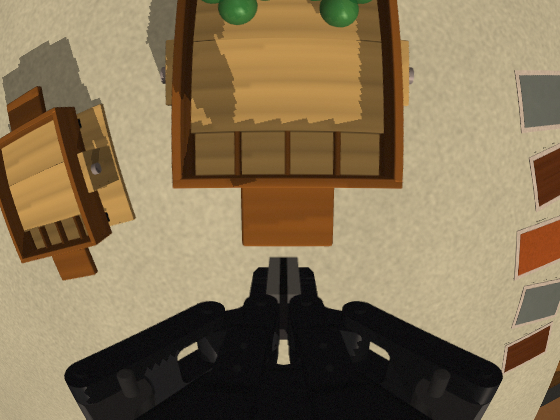

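The board model matches the wrist view to a few mm (tab end at (242–332,245), wall at row 187). I'll press the pocket tab slowly.

Call:
{"method": "jog_arm", "body": {
  "rows": [
    [0.02, 0, -0.004, 0, 0, 0, 0],
    [0.04, 0, -0.004, 0, 0, 0, 0],
    [0.05, 0, -0.004, 0, 0, 0, 0],
    [0.054, 0, -0.004, 0, 0, 0, 0],
    [0.058, 0, -0.004, 0, 0, 0, 0],
    [0.062, 0, -0.004, 0, 0, 0, 0],
    [0.065, 0, -0.004, 0, 0, 0, 0],
    [0.068, 0, -0.004, 0, 0, 0, 0],
    [0.071, 0, -0.004, 0, 0, 0, 0],
    [0.074, 0, -0.004, 0, 0, 0, 0],
    [0.076, 0, -0.004, 0, 0, 0, 0],
    [0.078, 0, -0.004, 0, 0, 0, 0],
    [0.08, 0, -0.004, 0, 0, 0, 0],
    [0.082, 0, -0.004, 0, 0, 0, 0],
    [0.084, 0, -0.004, 0, 0, 0, 0],
    [0.086, 0, -0.004, 0, 0, 0, 0],
    [0.087, 0, -0.004, 0, 0, 0, 0],
    [0.087, 0, -0.004, 0, 0, 0, 0],
    [0.087, 0, -0.004, 0, 0, 0, 0],
    [0.087, 0, -0.004, 0, 0, 0, 0]
  ]
}}

```text
time: 3.95
tool_pos: [0.5659, -0.0261, 0.0432]
tcp_rot: [1.353, 1.114, -1.355]
wrist_force: [0.9, -0.1, 3.0]
width: -0.0
```

```bash
cat >look.py <<'E'
from h import *
from workcell import monitor
import cv2,sys
s=monitor.read_state();print(s["wrist_force"].round(1))
cv2.imwrite(f"pics/w{sys.argv[1]}.png",imaging.read_camera("wrist")[:,120:460]);plan(1,.13);plan(-1,.13)
E
python3 look.py 2
```

```text
[ 0.9 -0.1  3. ]
t 4.0 target [ 0.5666 -0.03    0.13  ] shift [-0.0869  0.0011  0.0036] turn [-0.    -0.002  0.004] q6 0.1
t 4.0 target [0.6074 0.174  0.13  ] shift [-0.0865  0.0011 -0.2044] turn [-0.    -0.002  0.004] q6 0.1
```

View pics/w2.png

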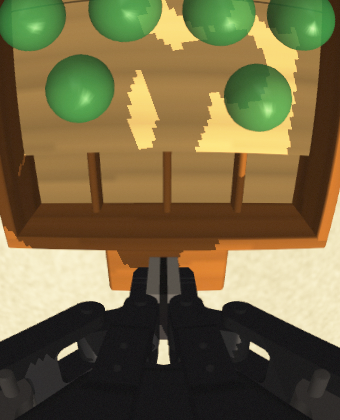

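Board pocket end is down and the marbles are rolling towards the pockets (front two at (80,90) and (258,97)). I'll wait for them.

Call:
{"method": "jog_arm", "body": {
  "rows": [
    [0, 0, 0, 0, 0, 0, 0],
    [0, 0, 0, 0, 0, 0, 0],
    [0, 0, 0, 0, 0, 0, 0],
    [0, 0, 0, 0, 0, 0, 0],
    [0, 0, 0, 0, 0, 0, 0],
    [0, 0, 0, 0, 0, 0, 0],
    [0, 0, 0, 0, 0, 0, 0],
    [0, 0, 0, 0, 0, 0, 0],
    [0, 0, 0, 0, 0, 0, 0],
    [0, 0, 0, 0, 0, 0, 0],
    [0, 0, 0, 0, 0, 0, 0],
    [0, 0, 0, 0, 0, 0, 0],
    [0, 0, 0, 0, 0, 0, 0],
    [0, 0, 0, 0, 0, 0, 0],
    [0, 0, 0, 0, 0, 0, 0]
  ]
}}

```text
time: 5.5
tool_pos: [0.5657, -0.0261, 0.043]
tcp_rot: [1.352, 1.114, -1.355]
wrist_force: [0.1, -0.1, 2.1]
width: 0.002
```

```bash
python3 look.py 3
```

```text
[ 0.1 -0.1  2.1]
t 5.55 target [ 0.5666 -0.03    0.13  ] shift [-0.0869  0.0012  0.0035] turn [-0.    -0.001  0.004] q6 0.1
t 5.55 target [0.6074 0.174  0.13  ] shift [-0.0866  0.0012 -0.2045] turn [-0.    -0.001  0.004] q6 0.1
```

View pics/w3.png

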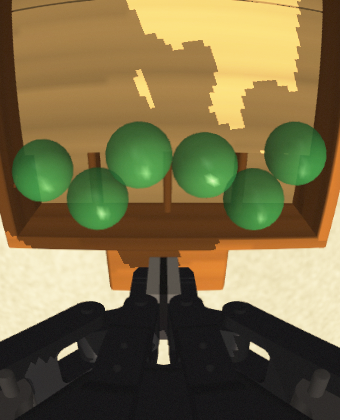

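Jammed as an arch: the two front marbles at (98,198) and (253,198) sit over dividers, so nothing is properly seated. I'll rock it back via the channel tab.

Call:
{"method": "jog_arm", "body": {
  "rows": [
    [-0.05, 0, 0, 0, 0, 0, 0],
    [-0.1, 0, 0, 0, 0, 0, 0],
    [-0.105, 0, -0.05, 0, 0, 0, 0],
    [-0.105, 0.001, -0.1, 0, 0, 0, 0],
    [-0.105, 0.001, -0.15, 0, 0, 0, 0],
    [-0.105, 0.001, -0.2, 0, 0, 0, 0],
    [-0.105, 0.001, -0.2, 0, 0, 0, 0],
    [-0.08, 0.001, -0.2, 0, 0, 0, 0],
    [-0.045, 0.001, -0.2, 0, 0, 0, 0],
    [-0.04, 0.001, -0.2, 0, 0, 0, 0],
    [-0.034, 0.001, -0.2, 0, 0, 0, 0],
    [-0.028, 0.001, -0.2, 0, 0, 0, 0],
    [-0.022, 0.001, -0.2, 0, 0, 0, 0],
    [-0.016, 0.001, -0.2, 0, 0, 0, 0],
    [-0.01, 0.001, -0.2, 0, 0, 0, 0],
    [-0.005, 0.001, -0.2, 0, 0, 0, 0],
    [0, 0.001, -0.2, 0, 0, 0, 0],
    [0, 0.001, -0.2, 0, 0, 0, 0],
    [0, 0.001, -0.2, 0, 0, 0, 0],
    [0, 0.001, -0.2, 0, 0, 0, 0]
  ]
}}

```text
time: 7.55
tool_pos: [0.6057, 0.1695, 0.0431]
tcp_rot: [1.352, 1.114, -1.356]
wrist_force: [1.9, 1.0, 2.1]
width: 0.0
```

```bash
python3 look.py 4; python3 - <<'E'
from workcell import imaging
import cv2,numpy as np
a=imaging.read_camera("top")[155:245,195:300];b=imaging.read_camera("scene")[200:280,250:340]
f=lambda x:cv2.resize(x,None,fx=4,fy=4,interpolation=cv2.INTER_CUBIC)
c=np.zeros((360,780,3),np.uint8);c[:,:420]=f(a);c[:320,420:]=f(b);cv2.imwrite("pics/c4.png",c)
E
```

```text
[1.9 1.  2.1]
t 7.6 target [ 0.5666 -0.03    0.13  ] shift [-0.0871  0.0004  0.2033] turn [-0.    -0.001  0.005] q6 0.43
t 7.6 target [0.6074 0.174  0.13  ] shift [-0.0869  0.0004 -0.0047] turn [-0.    -0.001  0.005] q6 0.43
```

View pics/c4.png

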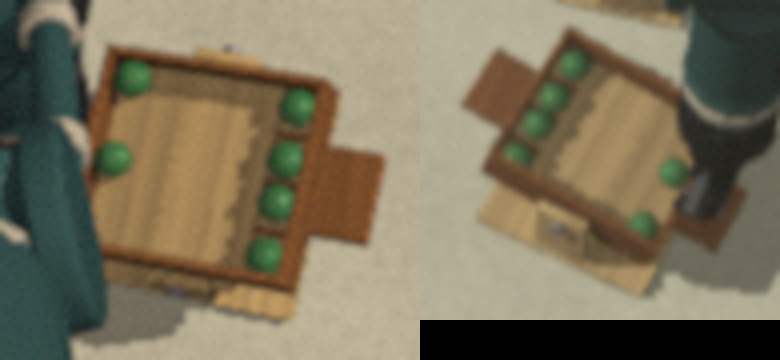

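All four pockets now look filled (top crop: (298,105), (286,160), (276,202), (265,255)), and two spares lie in the channel. The pocket-down stage may not have counted, since the marbles probably dropped in during the tip-back. I'll tip gently to about +0.08 rad, below the 0.09 channel slope, then tip back.

Call:
{"method": "jog_arm", "body": {
  "rows": [
    [-0.05, 0, 0, 0, 0, 0, 0],
    [-0.1, 0, 0, 0, 0, 0, 0],
    [-0.105, 0, 0.05, 0, 0, 0, 0],
    [-0.105, 0, 0.1, 0, 0, 0, 0],
    [-0.105, 0, 0.15, 0, 0, 0, 0],
    [-0.105, 0, 0.199, 0, 0, 0, 0],
    [-0.105, 0, 0.199, 0, 0, 0, 0],
    [-0.08, 0, 0.199, 0, 0, 0, 0],
    [-0.045, 0, 0.199, 0, 0, 0, 0],
    [-0.04, 0, 0.199, 0, 0, 0, 0],
    [-0.036, 0, 0.199, 0, 0, 0, 0],
    [-0.032, 0, 0.199, 0, 0, 0, 0],
    [-0.028, 0, 0.199, 0, 0, 0, 0],
    [-0.024, 0, 0.199, 0, 0, 0, 0],
    [-0.02, 0, 0.199, 0, 0, 0, 0],
    [-0.016, 0, 0.199, 0, 0, 0, 0],
    [-0.013, 0, 0.199, 0, 0, 0, 0],
    [-0.011, 0, 0.199, 0, 0, 0, 0],
    [-0.011, 0, 0.199, 0, 0, 0, 0],
    [-0.011, 0, 0.199, 0, 0, 0, 0]
  ]
}}

```text
time: 9.7
tool_pos: [0.5665, -0.0254, 0.0537]
tcp_rot: [1.352, 1.114, -1.356]
wrist_force: [0.4, -1.3, 1.0]
width: 0.003
```

Call:
{"method": "jog_arm", "body": {
  "rows": [
    [0, 0, 0, 0, 0, 0, 0],
    [0, 0, 0, 0, 0, 0, 0],
    [0, 0, 0, 0, 0, 0, 0],
    [0, 0, 0, 0, 0, 0, 0],
    [0, 0, 0, 0, 0, 0, 0]
  ]
}}

```text
time: 10.2
tool_pos: [0.5665, -0.0254, 0.0538]
tcp_rot: [1.352, 1.115, -1.356]
wrist_force: [0.8, -0.3, 1.2]
width: 0.001
```

```bash
python3 look.py 5
```

```text
[ 0.8 -0.3  1.2]
t 10.25 target [ 0.5666 -0.03    0.13  ] shift [-0.0763  0.0006  0.0044] turn [-0.    -0.001  0.005] q6 0.11
t 10.25 target [0.6074 0.174  0.13  ] shift [-0.076   0.0006 -0.2036] turn [-0.    -0.001  0.005] q6 0.11
```

View pics/w5.png

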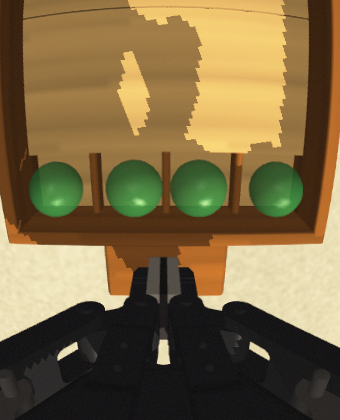

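Each of the four pockets holds a marble ((56,188), (134,188), (198,188), (276,188)), and the spares stay in the channel. I'll check the tilt from the picture (tab end row 294, wall row ~243).

```bash
python3 - <<'E'
from h import *
from workcell import monitor
s=monitor.read_state();p=imaging.camera_params("wrist");T=p["T_tool_cam"];Rw=R.from_rotvec(s["tcp_rot"]).as_matrix()
M=np.array([(76,68,28),(76,-68,28),(116,30,6),(116,-30,6)])/1000
for tl in(0,.05,.08,.11):
    t=(b2w([*V,tl],M)-s["tool_pos"])@Rw;c=(t-T[:3,3])@T[:3,:3]
    th=np.arctan2(np.hypot(c[:,0],c[:,1]),c[:,2]);ph=np.arctan2(c[:,1],c[:,0])
    print(tl,np.c_[p["cx"]-120+p["fx"]*th*np.cos(ph),p["cy"]+p["fy"]*th*np.sin(ph)].round(1).tolist())
E
```

```text
0 [[327.2, 249.1], [-0.3, 248.5], [223.6, 306.9], [103.1, 306.6]]
0.05 [[322.9, 248.5], [4.1, 247.8], [221.8, 301.0], [105.0, 300.8]]
0.08 [[320.3, 247.9], [6.6, 247.2], [220.8, 297.4], [106.1, 297.2]]
0.11 [[317.9, 247.1], [9.1, 246.5], [219.8, 293.8], [107.1, 293.5]]
```

Consistent with ≈0.075, but I'll add 2 mm more for margin and hold, then tip back from the channel tab.

Call:
{"method": "jog_arm", "body": {
  "rows": [
    [0.001, 0, 0, 0, 0, 0, 0],
    [0.002, 0, 0, 0, 0, 0, 0],
    [0.002, 0, 0, 0, 0, 0, 0],
    [0.002, 0, 0, 0, 0, 0, 0],
    [0.002, 0, 0, 0, 0, 0, 0],
    [0.002, 0, 0, 0, 0, 0, 0],
    [0.002, 0, 0, 0, 0, 0, 0]
  ]
}}

```text
time: 10.95
tool_pos: [0.5664, -0.0253, 0.0517]
tcp_rot: [1.352, 1.115, -1.356]
wrist_force: [1.4, -0.3, 1.4]
width: 0.001
```

Call:
{"method": "jog_arm", "body": {
  "rows": [
    [-0.05, 0, 0, 0, 0, 0, 0],
    [-0.09, 0, 0, 0, 0, 0, 0],
    [-0.095, 0, -0.05, 0, 0, 0, 0],
    [-0.095, 0, -0.1, 0, 0, 0, 0],
    [-0.095, 0, -0.15, 0, 0, 0, 0],
    [-0.095, 0, -0.199, 0, 0, 0, 0],
    [-0.095, 0, -0.199, 0, 0, 0, 0],
    [-0.06, 0, -0.199, 0, 0, 0, 0],
    [-0.03, 0, -0.199, 0, 0, 0, 0],
    [-0.022, 0, -0.199, 0, 0, 0, 0],
    [-0.018, 0, -0.199, 0, 0, 0, 0],
    [-0.014, 0, -0.199, 0, 0, 0, 0],
    [-0.01, 0, -0.199, 0, 0, 0, 0],
    [-0.006, 0, -0.199, 0, 0, 0, 0],
    [-0.002, 0, -0.199, 0, 0, 0, 0],
    [0.002, 0, -0.199, 0, 0, 0, 0],
    [0.005, 0, -0.199, 0, 0, 0, 0],
    [0.008, 0, -0.199, 0, 0, 0, 0],
    [0.008, 0, -0.199, 0, 0, 0, 0],
    [0.008, 0, -0.199, 0, 0, 0, 0]
  ]
}}

```text
time: 12.95
tool_pos: [0.6054, 0.1699, 0.0437]
tcp_rot: [1.352, 1.115, -1.357]
wrist_force: [0.1, 0.2, 1.4]
width: -0.001
```

Call:
{"method": "jog_arm", "body": {
  "rows": [
    [-0.05, 0, 0, 0, 0, 0, 0],
    [-0.1, 0, 0, 0, 0, 0, 0],
    [-0.15, 0, 0, 0, 0, 0, 0],
    [-0.18, 0, -0.05, 0, 0, 0, 0],
    [-0.18, 0, -0.1, 0, 0, 0, 0],
    [-0.18, 0, -0.13, 0, 0, 0, 0],
    [-0.18, 0, -0.13, 0, 0, 0, 0],
    [-0.18, 0, -0.13, 0, 0, 0, 0],
    [-0.18, 0, -0.13, 0, 0, 0, 0],
    [-0.18, 0, -0.13, 0, 0, 0, 0],
    [-0.18, 0, -0.13, 0, 0, 0, 0]
  ]
}}

```text
time: 14.05
tool_pos: [0.6318, 0.2955, 0.2237]
tcp_rot: [1.353, 1.114, -1.358]
wrist_force: [0.8, -0.4, 0.3]
width: -0.003
```

```bash
python3 - <<'E'
from workcell import imaging
import cv2,numpy as np
a=imaging.read_camera("top")[155:245,195:300];b=imaging.read_camera("scene")[200:280,250:340]
f=lambda x:cv2.resize(x,None,fx=4,fy=4,interpolation=cv2.INTER_CUBIC)
c=np.zeros((360,780,3),np.uint8);c[:,:420]=f(a);c[:320,420:]=f(b);cv2.imwrite("pics/c6.png",c)
E
```

```text
(no output)
```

View pics/c6.png

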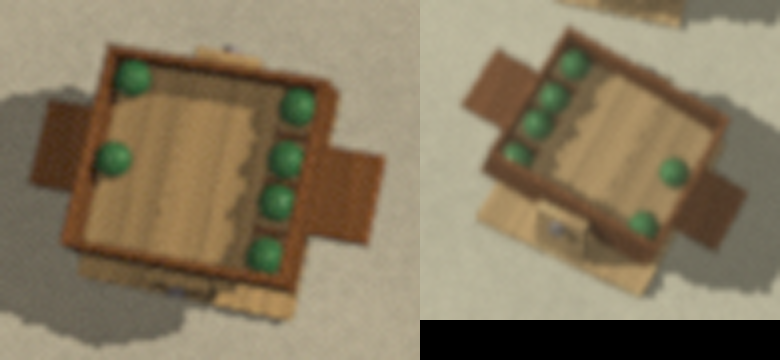

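```bash
python3 -c "
from workcell import finish_job
print(finish_job())"
```

```text
the job is handed in; nothing more can be done
None
```

The counting board now has a marble in each of its four pockets. The two spare marbles lie in the channel, and the board is left tipped towards the channel. I handed the job in at about 14 s of the 61 s; no verdict is reported.

- **What I did:** The first press on the pocket tab jammed the marbles over the pockets, and they dropped in when I tipped the board back from the channel tab. I then pressed the pocket end down again, gently, so the full pockets would count in that position. A last press on the channel tab tipped it back.
- **Pocket end down:** Before the last 2 mm of that press, a wrist picture showed one marble in each pocket. I put the tilt then at about 0.075 rad, against the 0.05 needed. The picture measures did not fully agree (0.05 to 0.08), so I pressed the extra 2 mm and held it for about half a second.
- **Final position:** The last top and scene pictures show four marbles in the pockets and two in the channel, in the same spots as after the first tip-back. Channel tilt is about -0.17 to -0.2 rad, judged from finger height. The two middle marbles sit about 2 mm off centre, within the 7 mm allowed.
- **Contact:** The arm was clear of everything at the end. The fingers pressed only on the tabs, and the wrist force read about 3 N at most at the points I checked. I took no final picture of the bystanders, but the arm's path stayed well above or away from them.

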